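Space and press a slab-glass tile in the assembly jig

ROBOT

A 6-joint arm with a two-finger parallel gripper is mounted at the origin on the work surface. World frame = base frame: x ahead of the robot, y to its left, z up, the work surface at z = 0. Lengths are in m, angles in rad, forces in N, time in s.
With the tool pointing down it reaches from about 0.275 to 0.75 m from the base axis. Payload 10.2 kg.
Tool frame: the origin (TCP) lies at the centre of the arm's flange, where the gripper is bolted on; the fingertips stand env.tips_ahead ahead of it and the grasp point (between the pads) lies 155 mm ahead of it (env.tips_ahead is the distance from the TCP to the fingertips, in m); z points along the fingers, y is the line along which they close (so a half turn about z gives the same grasp; the last joint's range is limited). The gripper opens to 85 mm and grips with 20 to 120 N. Pads are 22 mm wide; open, the fingers measure 114 mm over their backs; the gripper's body (76 mm by 85 mm) begins 54 mm behind the grasp point. The pads swing forward as they close: fully open they stand 13 mm farther back than shut.
Start: joints at [1.104, 0.313, 1.498, -0, 1.331, -0.223], TCP at [0.127, 0.509, 0.405] pointing down, gripper open.
Joint ranges: [-2.94, 2.94], [-0.97, 2.17], [0.19, 2.56], [-1.23, 4.37], [0.02, 3.11], [-2.88, 2.88]. Speed limits (rad/s): [2.39, 2.39, 3.01, 3.14, 3.14, 3.14].

INTERFACE

Orientations are given as a rotation vector (axis times angle).
In Python, from bench import env gives the robot as it stands.
- The arm moves only by the tool move_arm, never from a script. Its argument "series" is a list of rows, each a list of 6 numbers: the shift along the world's x, y, z in m, then the turn, a rotation vector about the world's x, y, z in rad. In form: [[dx, dy, dz, ax, ay, az], ...]. A call has exactly 8 rows; each row shifts and turns the commanded pose from where the row before left it; what a row does not reach is not made up. A row lasts 1/12 s, in which the tool goes at most 41.7 mm and 7.16 degrees, less where a joint would pass 70% of its speed; a pose out of reach is approached as far as the arm can. A call with a gripper value outside its range is refused whole. "gripper" is the closure, from 0 (fully open) to 1 (shut), set as the call begins (left out, the last holds). The fingers move at their own pace and stop on an object; the grip force is fixed at half the most. Time passes only in rows, so rows that do not move let the fingers close, or fill a call up. It gives the time, the measured TCP pose, the force, the opening and the grip force at its end, in the units of the state.
- env.get_obs(): the state, without advancing time (a new reading comes with each control period).
- env.camera(name): name is "scene" or "side" or "wrist"; returns a dict with "image" (480x640x3 uint8, red, green, blue), "depth" (480x640 float32, m along the optical axis (not along the pixel's ray), 0 where there is no reading), "fx", "fy", "cx", "cy" (pixels), "R" (3x3) and "t" (3): a world point X has camera coordinates R X + t; the wrist camera has in their place "mount" (4x4, takes a point from camera to tool coordinates, whose origin is the TCP and whose axes are the flange's). Camera axes: x right, y down, z forward; pixel columns grow to the right and rows downward; lengths in m; the calibration is good to about 2 mm. A picture is of the moment at which its call begins: read the wrist's pose just before it.
- env.job_done(): hands the job in; it is judged then, once.
Trained networks look in a picture, given as the dict that the camera call returned (one of the last four; its "shot" number tells which), for a name from the list of things; names that differ only in an ending like _2 or _b are one class to them, and where a whole thing is asked for, a point or a joint stands for the part that bears it (a point fixed in the world has none). Each returns a list of dicts, best first, with "p" (0 to 1); they miss things now and then, are a little off and sometimes report something else, mostly with a low value. They report only what shows in the picture. A call takes as long as a camera call. They do not tell look-alikes from the thing itself.
- env.search_frame(picture, query): "rect" ([left, top, width, height] in pixels, round what is visible of it).
- env.cut_out(picture, query): "region" (480x640 bool, what is visible of it) and "rect" ([left, top, width, height] in pixels, round what is visible of it).
The state is a dict: "time": time; "q": joint angles; "qd": joint speeds; "tau": joint torques, N m; "eef_pos": TCP position; "eef_rot": TCP orientation; "wrist_force": force on the tool from outside, world axes, zero at the start; "ft_torque": the same for the moment, N m; "grip_width": opening from 0.0 (shut) to 1.0 (fully open); "grip_force": force on a finger pad.
Only numpy, scipy, OpenCV 4.12 (cv2) and the standard library are available. Lean on these libraries where they do the work, as an engineer would, in place of code of your own. Each camera call takes 0.05 s, during which the arm holds its last target. There are 200 camera calls.

TASK

Each of the three slab-glass tiles in the jig lies with a gap between it and the aluminium rail; stand the red spacer upright on the board in the one gap that is wide enough for it, without shifting any tile to make room, and let go of it. Then push that tile from its near side towards the rail, firmly (a push of some 15 N) but without ramming it, until tile, spacer and rail are tight and flush against each other, and finish while still holding the tile pressed there with the fingers, not touching the spacer. Leave the other two tiles where they lie and do not disturb the cup, the jar or the tape roll.

Things in the scene. Friction and masses are not known exactly. Their poses are not given: they have to be found in the camera images.
- jig: fixed assembly jig: wooden board 200 (x) x 292 (y) x 12 mm, turned by up to 0.25 rad. Origin: centre of the board's underside, on the table; x points away from the robot to the rail, y along the rail, z up. Upper face at z = 12 mm. Four dark battens, 12 mm wide and 12 mm above the board, from x = -80 to +80 mm, centred at y = -138, -46, +46, +138 mm, part it into three bays 80 mm wide.
- rail (a point): middle of the near (-x) face of the aluminium rail along the jig's far edge, at the level of the board's upper face: in the jig's frame x = 80, y = 0, z = 12 mm. The rail is 20 mm thick, 292 mm long, 20 mm high above the board. The bays are centred at y = -92, 0, +92 mm, open towards the robot (-x). One tile lies in each; the board in front of it (towards the robot) is free.
- tile_green: green opaque slab-glass tile, 74 (its x) x 76 (its y) x 20 mm, about 0.3 kg, loose (up to 5 N to slide), on the board of one of the three bays (which one varies), about 2 mm play to the battens each side. Origin: centre of its underside; its axes lie along the jig's within 1 degree. The gap between its far (+x) face and the rail varies.
- tile_amber: amber opaque slab-glass tile, 74 (its x) x 76 (its y) x 20 mm, about 0.3 kg, loose (up to 5 N to slide), on the board of one of the three bays (which one varies), about 2 mm play to the battens each side. Origin: centre of its underside; its axes lie along the jig's within 1 degree. The gap between its far (+x) face and the rail varies.
- tile_blue: blue opaque slab-glass tile, 74 (its x) x 76 (its y) x 20 mm, about 0.3 kg, loose (up to 5 N to slide), on the board of one of the three bays (which one varies), about 2 mm play to the battens each side. Origin: centre of its underside; its axes lie along the jig's within 1 degree. The gap between its far (+x) face and the rail varies.
- spacer: red plastic spacer, white stripe, 60 g, loose, upright on the table right (-y) of the jig, yaw within 0.6 rad. Foot plate 16 (its x) x 50 (its y) x 32 mm high; centred on it a grip tab 12 (x) x 28 (y) mm, z = 32 to 62 mm. Origin: centre of its underside. It goes in with its 16 mm thickness (x) across the gap, either way round. One gap is 23 to 29 mm, the others under 12 mm.
- cup: white paper cup of tools, 72 mm across, 85 mm high (tools to 150 mm), loose, right of the robot. Origin: centre of its underside. Leave alone.
- jar: amber jar with white cap, 56 mm across, 75 mm high, loose, right of the jig's far end. Origin: centre of its underside. Leave alone.
- tape: roll of copper tape lying flat, 90 mm across, 16 mm high, loose, right. Origin: centre of its underside. Leave alone.
Not all that is in view belongs to the job. There is more than one size of the spacer; the job needs the smaller.

How it is judged:
By the outcome, as a careful person would: the job done as asked, in the order asked, and still so for the second after the job is handed in, while the arm keeps its last pose, push and grip.
It also fails if it takes over 54 s, if anything falls off the work surface, if the arm or the gripper's body presses on something with over 40 N, if the wrist force passes 120 N, or if a joint passes its speed limit or range.

## Working session

There is one attempt and no reset: what is moved stays moved. The work goes in short steps, Python scripts to look and compute and a tool call to move; the robot and the scene stay as the last step left them, time stands still between calls to the robot, and variables do not carry over. Pictures are saved under pics/ and viewed, at most 10 in all, crops included, and the job is handed in when it is done.

Besides the shell and the picture viewer there is one more tool, called as a command line: name --pt "numbers of a row" for each row, then --argument value for the rest. move_arm: Moves the arm, as the interface text tells. Its arguments: {"type":"object","properties":{"series":{"type":"array","items":{"type":"array","items":{"type":"number"}}},"gripper":{"type":"number"}},"required":["series"]}

```bash
mkdir -p pics; cat > h.py <<'E'
import numpy as np, cv2
from bench import env
from scipy.spatial.transform import Rotation as Ro
def cloud(c,pose=None):
    d=c["depth"];v,u=np.mgrid[:480,:640]
    P=np.stack([(u-c["cx"])/c["fx"]*d,(v-c["cy"])/c["fy"]*d,d],-1)
    if "mount" in c:
        M=np.array(c["mount"]);P=P@M[:3,:3].T+M[:3,3]
        P=P@Ro.from_rotvec(pose["eef_rot"]).as_matrix().T+np.array(pose["eef_pos"])
    else: P=(P-np.array(c["t"]))@np.array(c["R"])
    P[d==0]=np.nan
    return P
def save(c,n): cv2.imwrite("pics/"+n,c["image"][:,:,::-1])
E
python3 - <<'E'
from h import *
o=env.get_obs();print({k:np.round(v,3) for k,v in o.items()},env.tips_ahead)
for n in("scene","side"):
    c=env.camera(n);save(c,n+".png");P=cloud(c)
    np.savez("/tmp/"+n+".npz",P=P,im=c["image"])
    for q in("spacer","jig","tile_green","tile_amber","tile_blue","cup","jar","tape"):
        for r in env.cut_out(c,q)[:3]:
            p=P[r["region"]];p=p[~np.isnan(p[:,0])]
            if len(p): print(n,q,round(r["p"],2),r["rect"],np.round(np.median(p,0),3),"max",np.round(np.percentile(p,98,0),3),"min",np.round(np.percentile(p,2,0),3))
E
```

```text
{'time': np.float64(0.0), 'q': array([ 1.104,  0.313,  1.498, -0.   ,  1.331, -0.223]), 'qd': array([ 0.001, -0.002,  0.001,  0.   ,  0.   ,  0.001]), 'tau': array([-0.0000e+00, -4.1227e+01, -2.5973e+01, -0.0000e+00,  4.0000e-03,
        0.0000e+00]), 'eef_pos': array([0.127, 0.509, 0.404]), 'eef_rot': array([-3.820e-01, -3.118e+00,  2.000e-03]), 'wrist_force': array([1.337, 0.094, 1.433]), 'ft_torque': array([-0.016, -0.006,  0.003]), 'grip_force': np.float64(0.0), 'grip_width': np.float64(1.006)} 0.1734
scene spacer 0.8 [262.7, 237.4, 27.0, 57.0] [ 0.594 -0.142  0.046] max [ 0.622 -0.13   0.089] min [ 0.552 -0.177 -0.   ]
scene jig 0.83 [288.6, 258.9, 220.8, 204.6] [0.534 0.105 0.013] max [0.666 0.235 0.033] min [ 0.454 -0.049  0.005]
scene jig 0.58 [159.6, 225.4, 43.1, 46.6] [ 0.677 -0.272  0.063] max [ 0.699 -0.259  0.077] min [ 0.649 -0.308  0.002]
scene jig 0.42 [407.1, 367.3, 73.5, 75.2] [0.588 0.188 0.032] max [0.623 0.224 0.034] min [0.548 0.15  0.018]
scene tile_green 0.58 [356.8, 331.3, 67.5, 69.5] [0.594 0.095 0.032] max [0.628 0.132 0.034] min [0.554 0.058 0.017]
scene t
[... 1415 characters left out ...]

side tile_blue 0.56 [235.7, 150.8, 51.4, 29.5] [0.573 0.18  0.032] max [0.618 0.223 0.035] min [0.543 0.146 0.016]
side cup 0.6 [432.5, 317.5, 74.1, 128.7] [ 0.415 -0.42   0.068] max [ 0.45  -0.386  0.149] min [ 0.384 -0.451  0.008]
side jar 0.83 [465.1, 234.3, 41.8, 52.1] [ 0.653 -0.295  0.051] max [ 0.688 -0.267  0.077] min [ 0.643 -0.314  0.006]
side jar 0.32 [293.4, 188.4, 57.1, 39.0] [ 0.576 -0.004  0.032] max [0.622 0.039 0.035] min [ 0.545 -0.039  0.016]
side tape 0.74 [475.9, 318.4, 70.4, 60.3] [ 0.576 -0.401  0.015] max [ 0.616 -0.356  0.019] min [ 0.531 -0.441  0.001]
side tape 0.25 [192.3, 145.3, 180.7, 117.0] [0.514 0.059 0.014] max [0.659 0.223 0.034] min [ 0.448 -0.06   0.004]
```

View pics/scene.png

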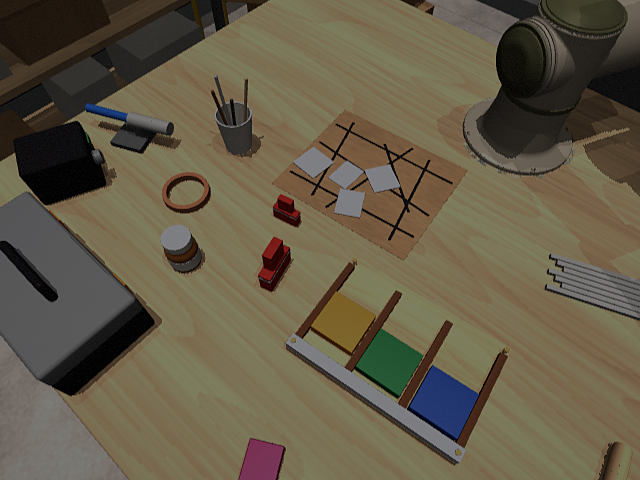

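View pics/side.png

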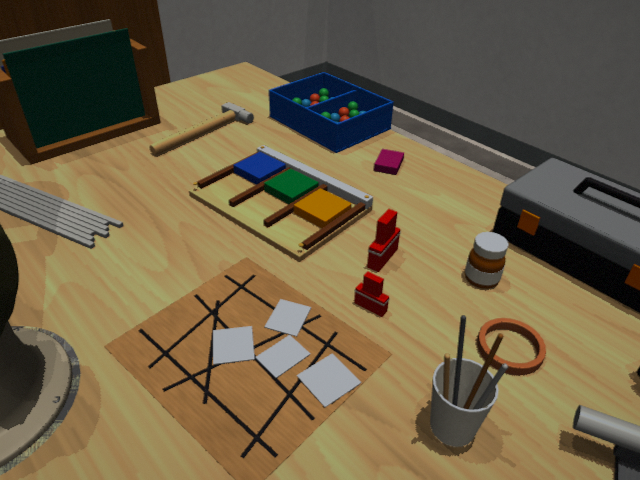

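The scene view shows the small spacer at about (287,210) and the big look-alike at (274,263). The tiles from right to left are amber (343,322), green (390,362) and blue (443,402). Next I'll measure the jig, the gaps and the spacer's pose.

```bash
python3 - <<'E'
from h import *
for n in("scene","side"):
    f=np.load(f"/tmp/{n}.npz");P=f["P"];im=f["im"]
    hsv=cv2.cvtColor(im,cv2.COLOR_RGB2HSV);H,S,V=[hsv[...,i].astype(int) for i in range(3)]
    X,Y,Z=P[...,0],P[...,1],P[...,2]
    m=(abs(Z-.032)<.005)&(S<70)&(X>.58)&(X<.75)&(Y>-.15)&(Y<.35)
    p=P[m];r=cv2.minAreaRect((p[:,:2]*1000).astype(np.float32));print(n,"rail",len(p),r,cv2.boxPoints(r).round(0).tolist())
    (vx,vy,x0,y0)=cv2.fitLine(p[:,:2].astype(np.float32),cv2.DIST_HUBER,0,.001,.001).ravel();print("dir",vx,vy,x0,y0)
    ax=np.array([vy,-vx]);ax*=np.sign(ax[0]);yaw=np.arctan2(ax[1],ax[0]);print("jig yaw",yaw)
    ey=np.array([-ax[1],ax[0]])
    d=p[:,:2]@ax;print("rail x' ",np.percentile(d,[2,50,98])*1000,"y'",np.percentile(p[:,:2]@ey,[0.5,99.5])*1000)
    for nm,lo,hi in(("amber",15,30),("green",45,85),("blue",100,130)):
        m=(abs(Z-.032)<.004)&(H>=lo)&(H<=hi)&(S>150)&(X>.5)&(X<.68)&(Y>-.1)&(Y<.26)
        q=P[m][:,:2]
        if nm=="amber": q=q[(q@ey<0.06+np.min((p[:,:2]@ey)))|True]
        r=cv2.minAreaRect((q*1000).astype(np.float32));print(nm,len(q),np.round(r[0],1),np.round(r[1],1),"x'",np.percentile(q@ax,[1,50,99])*1000,"y'",np.percentile(q@ey,[1,50,99])*1000)
    m=(Z>.006)&(((H<8)|(H>172))&(S>150))&(X>.44)&(X<.53)&(Y>-.26)&(Y<-.17)
    q=P[m];
    for a,b in((.01,.036),(.058,.066),(.028,.036)):
        s=q[(q[:,2]>a)&(q[:,2]<b)][:,:2]
        if len(s)>5: print("sp",a,len(s),cv2.minAreaRect((s*1000).astype(np.float32)))
E
```

```text
scene rail 2945 ((640.7311401367188, 47.49140930175781), (395.03204345703125, 81.9587631225586), 84.08097076416016) [[580.0, -145.0], [661.0, -153.0], [702.0, 240.0], [620.0, 248.0]]
dir 0.110307306 -0.99389756 0.64593136 0.10962768
jig yaw 0.11053223
rail x'  [643.92317508 654.50679336 663.89913222] y' [-115.21631896  173.61019849]
amber 2102 [593.5  94.8] [111.2 282.1] x' [547.00890429 584.41862427 619.52792364] y' [-100.96522777  -62.84440176  -26.45271006]
green 1090 [590.   93.7] [74.7 75.4] x' [560.33156703 581.1942816  633.40762706] y' [-9.27885257 27.27282975 65.07202787]
blue 2822 [584.5 187.1] [74.4 75.9] x' [565.43484955 603.17960326 637.96389481] y' [ 84.2718957  122.41469713 158.51017284]
sp 0.01 232 ((489.4964294433594, -213.5114288330078), (17.367517471313477, 50.37668991088867), 11.62240982055664)
sp 0.058 105 ((489.1009216308594, -213.47352600097656), (13.271717071533203, 27.91375160217285), 11.821633338928223)
sp 0.028 117 ((489.3410949707031, -213.8450164794922), (16.8197078704834, 49.76982498168945), 11.812769889831543)
side rail 1020 ((632.4301147460938, 48.95669
[... 317 characters left out ...]
11.  276.8] x' [543.77750016 577.94586033 617.82592335] y' [-104.25857147  -68.59749052  -27.14995968]
green 901 [587.6  93.4] [75.7 79.1] x' [557.68885254 590.88874928 630.62295624] y' [-12.29080917  21.68815724  61.11483872]
blue 788 [582.2 185.8] [76.4 77.4] x' [563.08054173 596.78197668 635.81000146] y' [ 80.57741969 114.93171824 154.55545999]
sp 0.01 426 ((486.87652587890625, -214.9710235595703), (17.832128524780273, 49.83884048461914), 12.588382720947266)
sp 0.058 141 ((487.446533203125, -214.76673889160156), (12.921499252319336, 27.520671844482422), 14.079418182373047)
sp 0.028 193 ((487.1483459472656, -214.61398315429688), (17.145967483520508, 49.260372161865234), 12.588382720947266)
```

Measured in jig axes, the rail face is at about 643.5 mm. The amber gap is about 24 mm, green 10 and blue 6, so the spacer goes in the amber bay, with jig yaw about 0.112. The spacer is near (0.488,-0.214) with yaw about 0.21. I'm moving over it for a wrist view.

move_arm --pt "0.0167 -0.0258 0 0 0 -0.0465" --pt "0.0167 -0.0258 0 0 0 -0.0465" --pt "0.0167 -0.0258 0 0 0 -0.0465" --pt "0.0167 -0.0258 0 0 0 -0.0465" --pt "0.0167 -0.0258 0 0 0 -0.0465" --pt "0.0167 -0.0258 0 0 0 -0.0465" --pt "0.0167 -0.0258 0 0 0 -0.0465" --pt "0.0167 -0.0258 0 0 0 -0.0465" --gripper 0.6

```text
time: 1.57
eef_pos: [0.2607, 0.3018, 0.4048]
eef_rot: [0.955, 2.993, 0.001]
wrist_force: [-0.2, 0.5, 0.0]
grip_width: 0.399
grip_force: 0.0
```

move_arm --pt "0.0167 -0.0258 0 0 0 -0.0465" --pt "0.0167 -0.0258 0 0 0 -0.0465" --pt "0.0167 -0.0258 0 0 0 -0.0465" --pt "0.0167 -0.0258 0 0 0 -0.0465" --pt "0.0167 -0.0258 0 0 0 -0.0465" --pt "0.0167 -0.0258 0 0 0 -0.0465" --pt "0.0167 -0.0258 0 0 0 -0.0465" --pt "0.0167 -0.0258 0 0 0 -0.0465"

```text
time: 2.23
eef_pos: [0.3945, 0.0952, 0.4049]
eef_rot: [1.493, 2.764, 0.0]
wrist_force: [0.6, 0.9, 0.7]
grip_width: 0.398
grip_force: 0.0
```

move_arm --pt "0.0167 -0.0258 0 0 0 -0.0465" --pt "0.0167 -0.0258 0 0 0 -0.0465" --pt "0.0167 -0.0258 0 0 0 -0.0465" --pt "0.0167 -0.0258 0 0 0 -0.0465" --pt "0.0167 -0.0258 0 0 0 -0.0465" --pt "0.0167 -0.0258 0 0 0 -0.0465" --pt "0.0167 -0.0258 0 0 0 -0.0465" --pt "0 0 0 0 0 0"

```text
time: 2.9
eef_pos: [0.5125, -0.0877, 0.4041]
eef_rot: [1.925, 2.482, -0.001]
wrist_force: [0.8, 0.2, 0.4]
grip_width: 0.401
grip_force: 0.0
```

```bash
cat > w.py <<'E'
from h import *
import sys
def wrist(name):
    env.camera("wrist") if False else None
    o=env.get_obs();c=env.camera("wrist");save(c,name+".png");P=cloud(c,o)
    R=Ro.from_rotvec(o["eef_rot"]).as_matrix()
    print("tcp",np.round(o["eef_pos"],4),"yang",np.degrees(np.arctan2(R[1,1],R[0,1])).round(2),"z",R[:,2].round(3),"F",np.round(o["wrist_force"],2),"w",o["grip_width"],"t",o["time"])
    hsv=cv2.cvtColor(c["image"],cv2.COLOR_RGB2HSV);H,S,V=[hsv[...,i].astype(int) for i in range(3)]
    return o,c,P,H,S,V
E
python3 - <<'E'
from w import *
o,c,P,H,S,V=wrist("w1")
X,Y,Z=P[...,0],P[...,1],P[...,2]
m=(Z>.006)&(((H<8)|(H>172))&(S>150))&(X>.43)&(X<.54)&(Y>-.26)&(Y<-.17);q=P[m]
for a,b in((.01,.036),(.056,.068),(.028,.036)):
    s=q[(q[:,2]>a)&(q[:,2]<b)]
    if len(s)>5: print("sp",a,len(s),s[:,2].mean(),cv2.minAreaRect((s[:,:2]*1000).astype(np.float32)))
yaw=.112;ax=np.array([np.cos(yaw),np.sin(yaw)]);ey=np.array([-ax[1],ax[0]])
A=P[...,:2]@ax*1000;B=P[...,:2]@ey*1000
for nm,mm in(("amber",(H>=12)&(H<=30)&(S>150)&(abs(Z-.032)<.006)),("rail",(S<70)&(abs(Z-.032)<.006)&(A>630)&(A<680))):
    mm=mm&(B>-125)&(B<-10)
    print(nm,mm.sum(),np.nanmedian(Z[mm]) if mm.any() else 0,np.percentile(A[mm],[1,50,99]) if mm.any() else 0,np.percentile(B[mm],[1,50,99]) if mm.any() else 0)
E
```

```text
tcp [ 0.5125 -0.0877  0.4041] yang 14.42 z [ 0.    -0.001 -1.   ] F [0.77 0.2  0.41] w 0.40076577362323845 t 2.9
sp 0.01 69 0.018232696408404546 ((481.5768127441406, -192.18975830078125), (15.689532279968262, 6.188948631286621), 32.43956756591797)
sp 0.028 11 0.03150797122209147 ((476.0853271484375, -195.48202514648438), (6.937920093536377, 1.6618610620498657), 85.0870590209961)
amber 7033 0.031234391894097158 [543.19964009 579.13589746 615.80059118] [-103.40989248  -64.11709755  -28.69290903]
rail 2817 0.030975581754239923 [641.19463368 650.09123575 661.05955154] [-117.17890729  -59.46178599  -10.87473866]
```

View pics/w1.png

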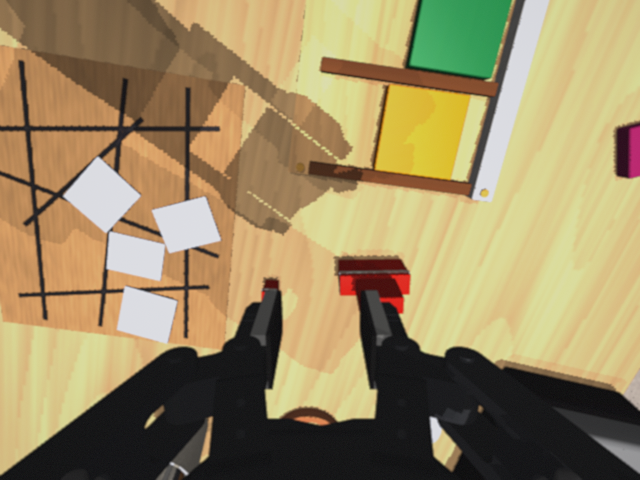

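The wrist view shows amber with a clear strip of board between it and the rail at about (462,140), so the amber gap is the wide one (about 25 mm). Now I'll grasp the small spacer.

move_arm --pt "-0.0031 -0.0158 -0.006 0 0 -0.005" --pt "-0.0031 -0.0158 -0.006 0 0 -0.005" --pt "-0.0031 -0.0158 -0.006 0 0 -0.005" --pt "-0.0031 -0.0158 -0.006 0 0 -0.005" --pt "-0.0031 -0.0158 -0.006 0 0 -0.005" --pt "-0.0031 -0.0158 -0.006 0 0 -0.005" --pt "-0.0031 -0.0158 -0.006 0 0 -0.005" --pt "-0.0031 -0.0158 -0.006 0 0 -0.005"

```text
time: 3.62
eef_pos: [0.4857, -0.2101, 0.3566]
eef_rot: [-1.966, -2.451, -0.0]
wrist_force: [0.1, 0.3, 0.6]
grip_width: 0.404
grip_force: 0.0
```

move_arm --pt "0 0 -0.02 0 0 0" --pt "0 0 -0.02 0 0 0" --pt "0 0 -0.02 0 0 0" --pt "0 0 -0.02 0 0 0" --pt "0 0 -0.014 0 0 0" --pt "0 0 0 0 0 0" --pt "0 0 0 0 0 0" --pt "0 0 0 0 0 0"

```text
time: 4.28
eef_pos: [0.4863, -0.21, 0.2639]
eef_rot: [1.965, 2.449, 0.0]
wrist_force: [0.3, -0.9, 0.5]
grip_width: 0.4
grip_force: 0.0
```

```bash
python3 - <<'E'
from w import *
o,c,P,H,S,V=wrist("w2")
c=env.camera("side");s=c["image"][200:360,280:480];cv2.imwrite("pics/s2.png",cv2.resize(s[:,:,::-1],None,fx=3,fy=3))
E
```

```text
tcp [ 0.4863 -0.21    0.2639] yang 12.5 z [ 0.001 -0.001 -1.   ] F [ 0.32 -0.91  0.55] w 0.4000430750026349 t 4.2833
```

View pics/s2.png

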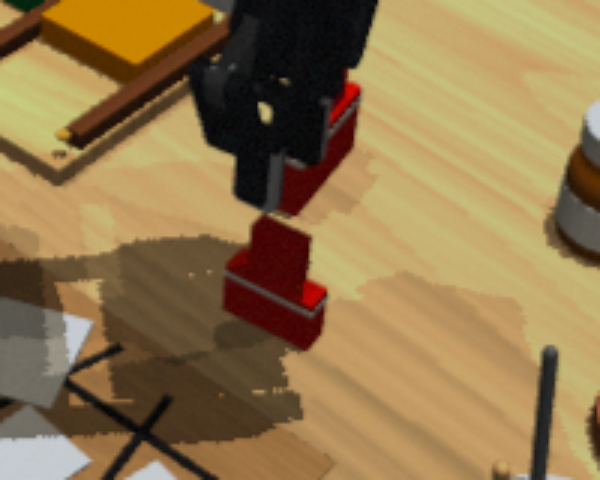

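The crop shows the open fingers directly above the small spacer's tab at about (280,215), clear of the big spacer behind. I'm descending and gripping.

move_arm --pt "0.001 -0.002 -0.01 0 0 0" --pt "0.001 -0.002 -0.01 0 0 0" --pt "0 0 -0.01 0 0 0" --pt "0 0 -0.01 0 0 0" --pt "0 0 -0.01 0 0 0" --pt "0 0 -0.006 0 0 0" --pt "0 0 0 0 0 0" --pt "0 0 0 0 0 0"

```text
time: 5.05
eef_pos: [0.4881, -0.2143, 0.2064]
eef_rot: [-1.967, -2.449, 0.0]
wrist_force: [0.0, -0.3, -0.4]
grip_width: 0.401
grip_force: 0.0
```

move_arm --pt "0 0 0 0 0 0" --pt "0 0 0 0 0 0" --pt "0 0 0 0 0 0" --pt "0 0 0 0 0 0" --pt "0 0 0 0 0 0" --pt "0 0 0 0 0 0" --pt "0 0 0 0 0 0" --pt "0 0 0 0 0 0" --gripper 1.0

```text
time: 5.72
eef_pos: [0.4882, -0.2144, 0.2071]
eef_rot: [1.967, 2.449, 0.0]
wrist_force: [-0.6, 1.3, 5.9]
grip_width: 0.128
grip_force: 61.9
```

move_arm --pt "0 0 0.01 0 0 0" --pt "0 0 0.015 0 0 0" --pt "0 0 0.02 0 0 0" --pt "0 0 0.02 0 0 0" --pt "0 0 0.02 0 0 0" --pt "0 0 0.015 0 0 0" --pt "0 0 0 0 0 0" --pt "0 0 0 0 0 0"

```text
time: 6.38
eef_pos: [0.4879, -0.2142, 0.3069]
eef_rot: [1.967, 2.449, 0.0]
wrist_force: [-0.2, 0.3, -0.9]
grip_width: 0.128
grip_force: 61.3
```

move_arm --pt "0 0.01 0.015 0 0 -0.013" --pt "0.01 0.03 0.01 0 0 -0.013" --pt "0.02 0.03 0 0 0 -0.013" --pt "0.023 0.03 0 0 0 -0.013" --pt "0.023 0.03 0 0 0 -0.013" --pt "0.023 0.03 0 0 0 -0.013" --pt "0.023 0.03 0 0 0 -0.013" --pt "0.023 0.03 0 0 0 -0.014"

```text
time: 7.05
eef_pos: [0.6337, 0.0074, 0.3299]
eef_rot: [-2.092, -2.34, 0.002]
wrist_force: [-0.1, -0.5, -0.5]
grip_width: 0.123
grip_force: 61.3
```

move_arm --pt "0 0 -0.015 0 0 0" --pt "0 0 -0.015 0 0 0" --pt "0 0 -0.01 0 0 0" --pt "0 0 -0.01 0 0 0" --pt "0 0 -0.01 0 0 0" --pt "0 0 0 0 0 0" --pt "0 0 0 0 0 0" --pt "0 0 0 0 0 0"

```text
time: 7.72
eef_pos: [0.6332, 0.0054, 0.2724]
eef_rot: [2.093, 2.342, 0.001]
wrist_force: [0.4, 0.7, -1.0]
grip_width: 0.13
grip_force: 61.3
```

```bash
cat > m.py <<'E'
from w import *
def meas(tag):
    yaw=.112;ax=np.array([np.cos(yaw),np.sin(yaw)]);ey=np.array([-ax[1],ax[0]])
    for n in("scene","side","wrist"):
        if n=="wrist": o,c,P,H,S,V=wrist(tag+"w")
        else:
            c=env.camera(n);save(c,tag+n+".png");P=cloud(c);hsv=cv2.cvtColor(c["image"],cv2.COLOR_RGB2HSV);H,S,V=[hsv[...,i].astype(int) for i in range(3)]
        Z=P[...,2];A=P[...,:2]@ax*1000;B=P[...,:2]@ey*1000
        red=((H<8)|(H>174))&(S>150)&(A>580)&(A<680)&(B>-130)&(B<0)
        for nm,mm in(("amber",(H>=12)&(H<=30)&(S>150)&(abs(Z-.032)<.005)&(A>530)),("rail",(S<70)&(abs(Z-.032)<.005)&(A>630)&(A<680)),("red",red)):
            mm=mm&(B>-125)&(B<-5)
            if mm.sum()>10: print(n,nm,mm.sum(),"x'",np.percentile(A[mm],[1,50,99]).round(1),"y'",np.percentile(B[mm],[1,50,99]).round(1),"z",np.percentile(Z[mm],[1,99]).round(3))
            if nm=="red" and mm.sum()>10: print("   rect",cv2.minAreaRect(np.stack([A[mm],B[mm]],1).astype(np.float32)))
E
python3 - <<'E'
from m import *
meas("a")
a=cv2.imread("pics/ascene.png")[230:430,260:460];b=cv2.imread("pics/aw.png")
cv2.imwrite("pics/a.png",np.hstack([cv2.resize(a,(400,400)),cv2.resize(b[:,100:580],(400,400))]))
E
```

```text
scene amber 1007 x' [546.7 581.3 619.6] y' [-71.1 -43.  -26.5] z [0.029 0.035]
scene rail 880 x' [644.5 656.3 664.4] y' [-115.1  -51.4   -6.2] z [0.028 0.034]
scene red 291 x' [590.3 635.  665.9] y' [-63.1 -48.5 -12.3] z [0.023 0.21 ]
   rect ((634.0901489257812, -34.66936492919922), (39.55770492553711, 107.4349365234375), 47.26171875)
side amber 1126 x' [543.6 577.5 617.8] y' [-103.   -67.9  -26.5] z [0.028 0.035]
side rail 450 x' [641.2 649.1 662.8] y' [-117.1  -63.9   -6.6] z [0.027 0.035]
side red 443 x' [604.9 624.1 638.6] y' [-114.8  -77.3  -42.3] z [0.018 0.129]
   rect ((615.476318359375, -67.85498809814453), (95.36155700683594, 54.753021240234375), 89.8185806274414)
tcp [0.6332 0.0055 0.2725] yang 6.43 z [ 0.001 -0.    -1.   ] F [0.2  0.29 0.06] w 0.1292518484796626 t 7.8167
wrist amber 13358 x' [544.9 580.2 616.7] y' [-101.8  -60.9  -27.6] z [0.03  0.033]
wrist rail 4731 x' [641.9 651.9 661.5] y' [-98.  -46.4  -5.9] z [0.03  0.033]
wrist red 4484 x' [605.  629.7 637.1] y' [-78.3 -52.4 -40.8] z [0.07  0.166]
   rect ((614.2652587890625, -59.77631378173828), (39.5254020690918, 46.38357925415039), 88.86896514892578)
```

View pics/a.png

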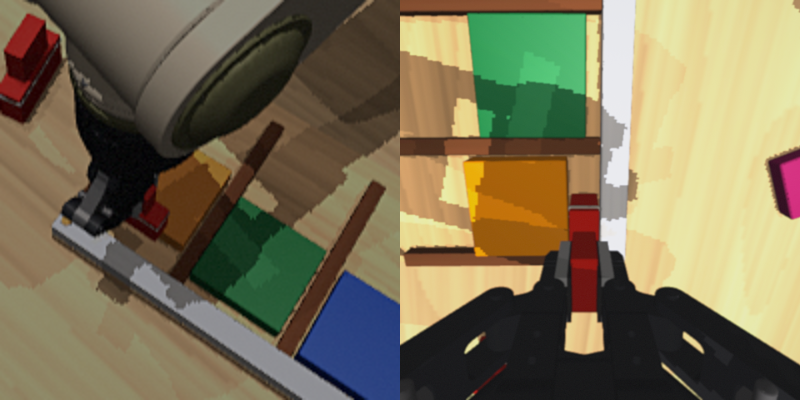

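The spacer is held upright above the gap. In the wrist view its foot lies between the tile edge and the rail, with measured x' about 630 against gap limits of 617 and 642. I'm lowering it.

move_arm --pt "0 0 -0.01 0 0 0" --pt "0 0 -0.01 0 0 0" --pt "0 0 -0.008 0 0 0" --pt "0 0 -0.008 0 0 0" --pt "0 0 -0.006 0 0 0" --pt "0 0 -0.005 0 0 0" --pt "0 0 -0.003 0 0 0" --pt "0 0 0 0 0 0"

```text
time: 8.53
eef_pos: [0.633, 0.0057, 0.221]
eef_rot: [-2.092, -2.342, 0.001]
wrist_force: [-0.3, -0.0, -1.4]
grip_width: 0.132
grip_force: 61.3
```

move_arm --pt "0 0 -0.001 0 0 0" --pt "0 0 -0.001 0 0 0" --pt "0 0 0 0 0 0" --pt "0 0 0 0 0 0" --pt "0 0 0 0 0 0" --pt "0 0 0 0 0 0" --pt "0 0 0 0 0 0" --pt "0 0 0 0 0 0"

```text
time: 9.2
eef_pos: [0.6331, 0.0057, 0.2198]
eef_rot: [2.093, 2.343, 0.0]
wrist_force: [-0.1, -0.4, -1.4]
grip_width: 0.128
grip_force: 61.3
```

move_arm --pt "0 0 -0.001 0 0 0" --pt "0 0 0 0 0 0" --pt "0 0 0 0 0 0" --pt "0 0 0 0 0 0" --pt "0 0 0 0 0 0" --pt "0 0 0 0 0 0" --pt "0 0 0 0 0 0" --pt "0 0 0 0 0 0"

```text
time: 9.87
eef_pos: [0.6331, 0.0057, 0.2191]
eef_rot: [2.093, 2.342, 0.001]
wrist_force: [-2.2, 0.6, 5.1]
grip_width: 0.13
grip_force: 62.0
```

It touched the board at 5 N. I'm releasing and rising.

move_arm --pt "0 0 0 0 0 0" --pt "0 0 0 0 0 0" --pt "0 0 0 0 0 0" --pt "0 0 0 0 0 0" --pt "0 0 0 0 0 0" --pt "0 0 0 0 0 0" --pt "0 0 0.005 0 0 0" --pt "0 0 0.005 0 0 0" --gripper 0.6

```text
time: 10.53
eef_pos: [0.633, 0.0057, 0.2289]
eef_rot: [-2.093, -2.342, 0.0]
wrist_force: [-0.3, 0.0, -0.1]
grip_width: 0.398
grip_force: 0.0
```

move_arm --pt "0 0 0.01 0 0 0" --pt "0 0 0.015 0 0 0" --pt "0 0 0.02 0 0 0" --pt "0 0 0.025 0 0 0" --pt "0 0 0.025 0 0 0" --pt "0 0 0.02 0 0 0" --pt "0 0 0.01 0 0 0" --pt "0 0 0 0 0 0"

```text
time: 11.2
eef_pos: [0.6331, 0.0057, 0.3567]
eef_rot: [2.09, 2.34, 0.004]
wrist_force: [-0.5, 1.0, -0.2]
grip_width: 0.396
grip_force: 0.0
```

move_arm --pt "-0.0155 -0.0017 0 0 0 -0.12" --pt "-0.0155 -0.0017 0 0 0 -0.12" --pt "-0.0155 -0.0017 0 0 0 -0.12" --pt "-0.0155 -0.0017 0 0 0 -0.12" --pt "-0.0155 -0.0017 0 0 0 -0.12" --pt "-0.0155 -0.0017 0 0 0 -0.12" --pt "-0.0155 -0.0017 0 0 0 -0.12" --pt "-0.0155 -0.0017 0 0 0 -0.12" --gripper 1.0

```text
time: 11.87
eef_pos: [0.508, -0.0079, 0.3524]
eef_rot: [-2.941, -1.102, 0.003]
wrist_force: [0.5, 0.2, 0.5]
grip_width: -0.003
grip_force: 0.0
```

move_arm --pt "0 0 0 0 0 -0.122" --pt "0 0 0 0 0 -0.122" --pt "0 0 0 0 0 -0.122" --pt "0 0 0 0 0 -0.122" --pt "0 0 0 0 0 -0.122" --pt "0 0 0 0 0 0" --pt "0 0 0 0 0 0" --pt "0 0 0 0 0 0"

```text
time: 12.53
eef_pos: [0.5089, -0.0079, 0.3532]
eef_rot: [-3.136, -0.183, 0.001]
wrist_force: [0.3, -0.4, -0.0]
grip_width: -0.003
grip_force: 0.0
```

```bash
python3 - <<'E'
from m import *
meas("b")
E
```

```text
scene amber 2038 x' [547.  582.8 619.2] y' [-101.7  -62.4  -27.1] z [0.029 0.034]
scene rail 990 x' [644.4 655.  664.4] y' [-115.6  -57.9   -6.5] z [0.028 0.034]
scene red 575 x' [596.9 636.2 640. ] y' [-104.1  -61.5  -12.4] z [0.02  0.076]
   rect ((613.6494140625, -57.7680549621582), (55.374515533447266, 95.68247985839844), 5.157632350921631)
side amber 1137 x' [543.7 577.6 622.1] y' [-102.9  -67.3  -27. ] z [0.027 0.035]
side rail 261 x' [641.7 650.4 662.9] y' [-117.1  -88.3   -5.4] z [0.027 0.035]
side red 441 x' [604.9 625.3 637.4] y' [-114.8  -70.2  -41.4] z [0.016 0.076]
   rect ((623.3732299804688, -85.99940490722656), (87.64935302734375, 45.78840637207031), 61.23933792114258)
tcp [ 0.509  -0.0079  0.3534] yang -83.38 z [-0.  0. -1.] F [ 0.24  0.79 -1.11] w -0.0012065495652656983 t 12.6333
wrist amber 9768 x' [544.6 582.8 616.6] y' [-102.6  -65.2  -28.5] z [0.03  0.033]
wrist rail 4836 x' [641.8 651.8 661.3] y' [-117.1  -60.    -6.1] z [0.029 0.033]
wrist red 2163 x' [621.5 626.9 637.6] y' [-90.  -66.3 -42. ] z [0.02  0.075]
   rect ((631.7655639648438, -64.78590393066406), (21.025636672973633, 53.02814865112305), 0.38842856884002686)
```

View pics/bw.png

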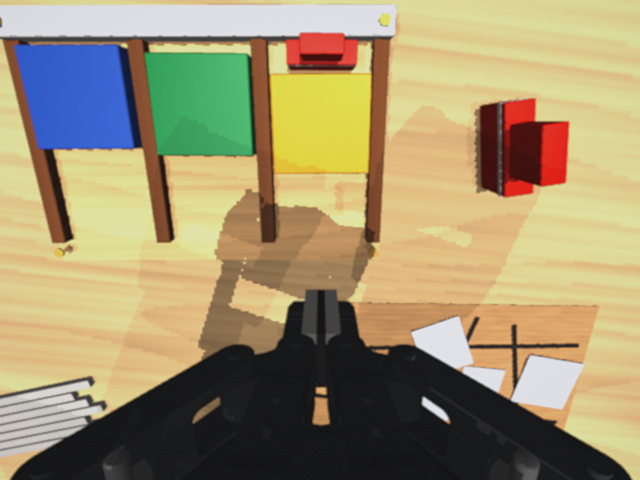

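The spacer stands upright in the amber gap at (322,50), the tile hasn't moved, and the shut fingers are lined up with the tile's middle. I'm descending in front of it and closing in.

move_arm --pt "0 0 -0.022 0 0 0" --pt "0 0 -0.03 0 0 0" --pt "0 0 -0.03 0 0 0" --pt "0 0 -0.03 0 0 0" --pt "0 0 -0.025 0 0 0" --pt "0 0 -0.018 0 0 0" --pt "0 0 -0.008 0 0 0" --pt "0 0 0 0 0 0"

```text
time: 13.35
eef_pos: [0.5087, -0.0079, 0.1894]
eef_rot: [-3.136, -0.179, 0.004]
wrist_force: [-0.3, 0.9, -0.9]
grip_width: -0.002
grip_force: 0.0
```

move_arm --pt "0.004 0.00045 0 0 0 0" --pt "0.004 0.00045 0 0 0 0" --pt "0.004 0.00045 0 0 0 0" --pt "0.003 0.00034 0 0 0 0" --pt "0.003 0.00034 0 0 0 0" --pt "0.002 0.00022 0 0 0 0" --pt "0 0 0 0 0 0" --pt "0 0 0 0 0 0"

```text
time: 14.02
eef_pos: [0.5291, -0.0056, 0.1907]
eef_rot: [-3.137, -0.178, 0.0]
wrist_force: [-0.1, -0.1, 0.6]
grip_width: -0.0
grip_force: 0.0
```

move_arm --pt "0.0015 0.00017 0 0 0 0" --pt "0.0015 0.00017 0 0 0 0" --pt "0.0015 0.00017 0 0 0 0" --pt "0.0015 0.00017 0 0 0 0" --pt "0.001 0.00011 0 0 0 0" --pt "0.001 0.00011 0 0 0 0" --pt "0 0 0 0 0 0" --pt "0 0 0 0 0 0"

```text
time: 14.68
eef_pos: [0.537, -0.0047, 0.1906]
eef_rot: [-3.136, -0.178, 0.0]
wrist_force: [-1.0, -0.2, 0.4]
grip_width: -0.001
grip_force: 0.5
```

move_arm --pt "0.001 0.00011 0 0 0 0" --pt "0.001 0.00011 0 0 0 0" --pt "0.001 0.00011 0 0 0 0" --pt "0.001 0.00011 0 0 0 0" --pt "0.001 0.00011 0 0 0 0" --pt "0 0 0 0 0 0" --pt "0 0 0 0 0 0" --pt "0 0 0 0 0 0"

```text
time: 15.35
eef_pos: [0.5421, -0.0042, 0.1906]
eef_rot: [-3.137, -0.178, -0.001]
wrist_force: [-1.6, 0.7, 0.3]
grip_width: 0.0
grip_force: 0.7
```

move_arm --pt "0.001 0.00011 0 0 0 0" --pt "0.001 0.00011 0 0 0 0" --pt "0.001 0.00011 0 0 0 0" --pt "0.001 0.00011 0 0 0 0" --pt "0 0 0 0 0 0" --pt "0 0 0 0 0 0" --pt "0 0 0 0 0 0" --pt "0 0 0 0 0 0"

```text
time: 16.02
eef_pos: [0.5456, -0.0039, 0.1906]
eef_rot: [-3.136, -0.178, 0.004]
wrist_force: [-7.3, -1.8, 4.7]
grip_width: 0.003
grip_force: 4.0
```

move_arm --pt "0.0005 6e-05 0 0 0 0" --pt "0.0005 6e-05 0 0 0 0" --pt "0.0005 6e-05 0 0 0 0" --pt "0.0005 6e-05 0 0 0 0" --pt "0 0 0 0 0 0" --pt "0 0 0 0 0 0" --pt "0 0 0 0 0 0" --pt "0 0 0 0 0 0"

```text
time: 16.68
eef_pos: [0.5466, -0.0038, 0.1906]
eef_rot: [-3.136, -0.179, 0.012]
wrist_force: [-19.1, -4.4, 13.6]
grip_width: -0.003
grip_force: 9.9
```

```bash
python3 - <<'E'
from m import *
meas("c")
E
```

```text
scene amber 1988 x' [555.2 589.6 627.8] y' [-102.   -62.3  -27.3] z [0.029 0.035]
scene rail 1019 x' [643.9 654.9 664.4] y' [-115.5  -58.3   -6.2] z [0.028 0.035]
scene red 492 x' [590.3 639.3 644.4] y' [-103.7  -61.7  -12.5] z [0.022 0.076]
   rect ((613.4309692382812, -63.17667770385742), (62.64313888549805, 102.66841888427734), 0.5333985090255737)
side amber 628 x' [552.5 589.  629.7] y' [-106.3  -84.9  -28.6] z [0.027 0.035]
side rail 168 x' [641.8 652.6 664.3] y' [-117.3  -98.4  -16.9] z [0.028 0.035]
side red 330 x' [622.7 630.  641.6] y' [-114.3  -73.6  -50.7] z [0.02  0.076]
   rect ((626.1746826171875, -92.21735382080078), (89.78834533691406, 45.69982147216797), 53.19950866699219)
tcp [ 0.5466 -0.0038  0.1906] yang -83.47 z [-0.008 -0.    -1.   ] F [-19.49  -4.    13.24] w -0.0011128712334891595 t 16.7833
wrist amber 41241 x' [553.7 594.5 649.2] y' [-107.1  -66.1  -28.8] z [0.03  0.033]
wrist rail 14042 x' [642.  650.2 655.6] y' [-117.   -51.8   -5.9] z [0.029 0.033]
wrist red 12018 x' [626.5 633.1 641. ] y' [-90.  -65.9 -41.9] z [0.042 0.075]
   rect ((634.28857421875, -66.47615051269531), (15.942723274230957, 63.2679557800293), 0.448853462934494)
```

View pics/cw.png

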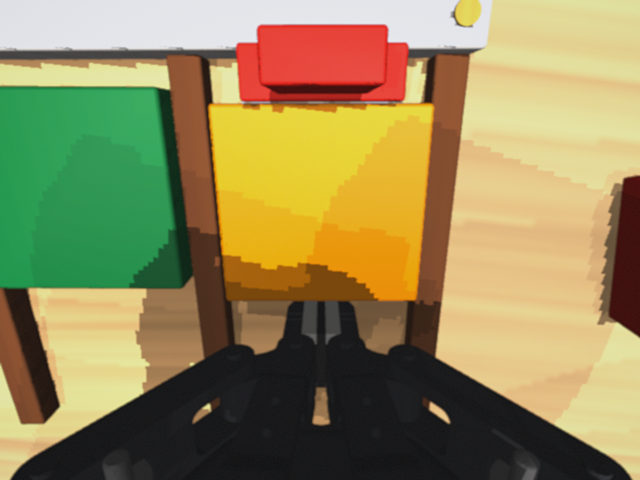

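The tile is flush against the spacer and the spacer against the rail: the tile's far face is at x' = 626.5, the rail at 642, and 16 mm fits between them. The push is about 19.5 N, so I'm easing it towards 15 N.

move_arm --pt "-0.0003 -3e-05 0.0003 0 0 0" --pt "0 0 0 0 0 0" --pt "0 0 0 0 0 0" --pt "0 0 0 0 0 0" --pt "0 0 0 0 0 0" --pt "0 0 0 0 0 0" --pt "0 0 0 0 0 0" --pt "0 0 0 0 0 0"

```text
time: 17.5
eef_pos: [0.5464, -0.0038, 0.1906]
eef_rot: [-3.136, -0.179, 0.011]
wrist_force: [-15.2, -4.4, 9.7]
grip_width: 0.002
grip_force: 8.3
```

```bash
python3 -c "
from bench import env
print(env.get_obs()['wrist_force']);print(env.job_done())"
```

```text
[-15.22401269  -4.38081321   9.74795745]
the job is handed in; nothing more can be done
None
```

I stood the small red spacer upright in the amber tile's gap and let go of it, then pushed the amber tile tight against spacer and rail; the job was handed in at about 17.5 s with the shut fingers still holding the tile there at about 15.6 N.

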